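# Raise the microscope stage by one turn of the hand wheel

## Task

Raise the specimen stage by one turn: push the hand wheel round by its upright handle with your fingertips, clockwise seen from above, through exactly one full turn, so that the handle stops back where it started, then move clear. Only push the handle, do not pinch it between the fingers, and leave everything standing around as it is.

Things in the scene. Friction and masses are not known exactly. Their poses are not given: they have to be found in the camera images.
- machine: fixed stage lift: a white casting 390 x 170 mm, deck 50 mm high, that carries the hand wheel at its end near the robot and the specimen stage at its far end. Origin on the table directly under the wheel's axis; its x axis runs from the wheel axis towards the stage (stage centre 210 mm along x), z up. Its position and yaw change from run to run, and the robot cannot move it.
- wheel (a joint): angle of the hand wheel in rad about its vertical axis; grows when the wheel turns clockwise seen from above. One turn is 6.283. It starts anywhere from -2.6 to 2.6 and stays where it is left (dry friction: about 3 N at the handle starts it, with light damping; it does not coast). At 0 the handle lies from the axis along the machine's +x.
- wheel_hub (a point): centre of the top of the wheel's hub, on the wheel's axis, 111 mm above the table. The wheel is horizontal, bare aluminium, 158 mm across, with three spokes; its rim and spokes reach no higher than 111 mm (a bolt head on the hub 114 mm).
- handle_top (a point): centre of the top of the wheel's handle, 163 mm above the table, 62 mm from the wheel's axis. The handle is an upright black grip on one spoke, rigid with the wheel, 52 mm tall (from 111 to 163 mm). Its frame turns with the wheel: x points away from the axis, -y the way the handle travels in clockwise turning.
- handle_foot (a point): centre of the handle's foot, 111 mm above the table. The handle's section is nearly round, 27 mm across: four shallow lobes of 20 mm diameter, centred 3.5 mm off its middle: one leads and one trails in clockwise turning (push on the trailing side), one is nearest and one farthest from the wheel's axis (rules call them wheel_c0, c1, c3, c2).
- stage_top (a point): centre of the top of the dark steel specimen stage, 130 x 150 mm plate with a 40 mm grey specimen puck 14 mm tall on it; about 102 to 120 mm above the table. A screw lifts it 10 mm for each clockwise turn of the wheel.
- oil_bottle: amber glass oil bottle with black cap, 32 mm across, 75 mm tall; loose, a bystander. Origin at the centre of its underside.
- slide_box: grey flat slide box 100 x 80 x 34 mm; loose, a bystander. Origin at the centre of its underside.
- dish: closed glass dish, 90 mm across, 15 mm high; loose, a bystander. Origin at the centre of its underside.
- screwdriver: screwdriver 150 mm long with black handle, lying flat; loose, a bystander. Origin at the centre of its underside (its lower side as it lies).
- jar: clear glass specimen jar with white cap, 50 mm across, 60 mm tall; loose, a bystander. Origin at the centre of its underside.
- objective: steel microscope objective standing on its thread, 30 mm across, 46 mm tall; loose, a bystander. Origin at the centre of its underside.
- mount_ring: dark steel mounting ring, 32 mm across, 12 mm high, on the deck of the casting; loose, a bystander. Origin at the centre of its underside.

How it is judged:
On the way:
1. the fingers push the handle past the far side of its circle, clockwise (distance of handle_top from where it was at the start of the episode above 0.105 m and value of joint wheel above -0.7 rad and (contact force between the fingers and wheel_c0 above 0.3 N or contact force between the fingers and wheel_c1 above 0.3 N or contact force between the fingers and wheel_c2 above 0.3 N or contact force between the fingers and wheel_c3 above 0.3 N)).
At the end, for the whole second after the job is handed in: the wheel has gone one full turn clockwise and stands still, with the handle within 12 mm (about 11 degrees) of where it started (distance of handle_top from where it was at the start of the episode below 0.012 m and value of joint wheel between 3.4 and 9.2 rad and velocity of joint wheel between -0.05 and 0.05 rad/s); the robot touches nothing.
It fails at once if the handle is pinched: more than 2 N from the fingers on two opposite lobes at once ((contact force between the fingers and wheel_c0 above 2 N and contact force between the fingers and wheel_c1 above 2 N) or (contact force between the fingers and wheel_c2 above 2 N and contact force between the fingers and wheel_c3 above 2 N)).
It fails at once if a bystander is moved more than 20 mm, or lifted (distance of any of oil_bottle, slide_box, dish, screwdriver, jar, objective, mount_ring from where it was at the start of the episode above 0.02 m).
It also fails if it takes over 61 s, if anything falls off the work surface, if the arm or the gripper's body presses on something with over 40 N, if the wrist force passes 120 N, or if a joint passes its speed limit or range.

## Robot

A 6-joint arm with a two-finger parallel gripper is mounted at the origin on the work surface. World frame = base frame: x ahead of the robot, y to its left, z up, the work surface at z = 0. Lengths are in m, angles in rad, forces in N, time in s.
With the tool pointing down it reaches from about 0.225 to 0.875 m from the base axis. Payload 3.4 kg.
Tool frame: the origin (TCP) lies between the finger pads; the fingertips stand 19 mm ahead of it and the grasp point (between the pads) is the TCP (manip.tip_reach is the distance from the TCP to the fingertips, in m); z points along the fingers, x is the direction in which the jaws open and shut, and the axes are right-handed (so a half turn about z gives the same grasp; the last joint's range is limited). The gripper opens to 85 mm and grips with 20 to 120 N. Pads are 22 mm wide; open, the fingers measure 114 mm over their backs; the gripper's body (76 mm by 85 mm) begins 54 mm behind the grasp point. The pads swing forward as they close: fully open they stand 13 mm farther back than shut.
Start: joints at [1.08, 0.276, 1.505, -0, 1.361, -0.121], TCP at [0.208, 0.536, 0.25] pointing down, gripper open.
Joint ranges: [-2.89, 2.89], [-0.75, 2.08], [0.22, 2.7], [-1.18, 4.32], [0.11, 2.71], [-2.7, 2.7]. Speed limits (rad/s): [2.57, 2.57, 3.14, 3.14, 3.14, 3.14].

## Interface

Orientations are given as a unit quaternion [w, x, y, z].
In Python, from rig import manip gives the robot as it stands.
- The arm moves only by the tool send_rows, never from a script. Its arguments are lists of equal length, an entry for each row: "delta_pos": the shift along the tool's x, y, z normalised to -1 to 1, where 1 is 40 cm, a list of three; "angular": the turn, a rotation vector about the tool's x, y, z normalised to -1 to 1, where 1 is 0.08 rad, a list of three. A call has 1 to 5 rows; each row shifts and turns the commanded pose from where the row before left it, along the tool's axes as they then stand; what a row does not reach is not made up. A row lasts 1/12 s, in which the tool goes at most 41.7 mm and 7.16 degrees, less where a joint would pass 70% of its speed; a pose out of reach is approached as far as the arm can. A call with a number of a shift or a turn outside -1 to 1 is refused whole. A call with a gripper value outside its range is refused whole. "hand" is the finger opening in mm, from 0 to 85.4, set as the call begins (left out, the last holds). The fingers move at their own pace and stop on an object; "squeeze" is the grip in N (left out, the last holds). Time passes only in rows, so rows that do not move let the fingers close. It gives the time, the measured TCP pose, the force and the opening at its end, in the units of the state.
- manip.get_state(): the state, without advancing time (a new reading comes with each control period).
- manip.get_image(name): name is "scene" or "top"; returns the picture (480x640x3 uint8, blue, green, red); there is no depth.
- manip.calibration(name): a dict with "fx", "fy", "cx", "cy" (pixels), "camera_from_world" (4x4, takes a point from world to camera coordinates). Camera axes: x right, y up, looking along -z (the intrinsics and any distortion apply to the point x, -y, -z); pixel columns grow to the right and rows downward; lengths in m; the calibration is good to about 2 mm. A picture is of the moment at which its call begins. calibration takes no time and is no camera call.
- manip.sign_off(): hands the job in, once; it reports no verdict.
The state is a dict: "clock": time; "qpos": joint angles; "qd": joint speeds; "effort": joint torques, N m; "position": TCP position; "ee_rot": TCP orientation; "contact_force": force on the tool from outside, world axes, zero at the start; "moment": the same for the moment, N m; "width": finger opening in m.
Only numpy, scipy, OpenCV 4.12 (cv2) and the standard library are available. Lean on these libraries where they do the work, as an engineer would, in place of code of your own. Each camera call takes 0.05 s, during which the arm holds its last target.

## Working session

There is one attempt and no reset: what is moved stays moved. The work goes in short steps, Python scripts to look and compute and a tool call to move; the robot and the scene stay as the last step left them, time stands still between calls to the robot, and variables do not carry over. Pictures are saved under pics/ and viewed, and the job is handed in when it is done.

Besides the shell and the picture viewer there is one more tool, called after "Call:" as name(argument=value, ...), one argument or row to a line, values as JSON. send_rows: Moves the arm, as the interface text tells. Scaled input: -1 to 1 covers 40 cm each way for a shift and 0.08 rad each way for a turn. Its arguments: {"type":"object","properties":{"delta_pos":{"type":"array","items":{"type":"array","items":{"type":"number"}}},"angular":{"type":"array","items":{"type":"array","items":{"type":"number"}}},"hand":{"type":"number"},"squeeze":{"type":"number"}},"required":["delta_pos","angular"]}

```bash
ls; mkdir -p pics; python3 - <<'E'
from rig import manip
import cv2
for n in ("scene","top"):
    cv2.imwrite(f"pics/{n}0.png",manip.get_image(n))
    c=manip.calibration(n);print(n,c)
print(manip.get_state())
E
```

```text
pics
scene {'fx': 498.0705167053587, 'fy': 498.0705167053587, 'cx': 328.0897417358105, 'cy': 244.03726609389824, 'camera_from_world': array([[ 0.22952724,  0.97325703,  0.00938109, -0.17740949],
       [-0.62141196,  0.13911827,  0.77103391,  0.25498967],
       [ 0.74910909, -0.18280281,  0.63672499, -1.38559288],
       [ 0.        ,  0.        ,  0.        ,  1.        ]])}
top {'fx': 538.7948495699274, 'fy': 538.7948495699274, 'cx': 321.2295738405851, 'cy': 242.20503362977533, 'camera_from_world': array([[-0.01093311, -0.99990871,  0.00794012,  0.06487383],
       [ 0.98962162, -0.00968214,  0.14337123, -0.58132932],
       [-0.14328126,  0.00942521,  0.98963713, -1.21610949],
       [ 0.        ,  0.        ,  0.        ,  1.        ]])}
{'clock': 0.1, 'qpos': array([ 1.08001064e+00,  2.76549721e-01,  1.50603536e+00,  1.38117404e-05,
        1.36072633e+00, -1.20999256e-01]), 'qd': array([ 0.00094615, -0.00154276, -0.00469021,  0.0004557 ,  0.00120358,
        0.00051713]), 'effort': array([ 1.05431507e-03, -4.17699623e+01, -2.46403366e+01, -1.33224594e-04,
        5.77678147e-03,  1.72501706e-05]), 'position': array([0.20759632, 0.53572404, 0.24950447]), 'ee_rot': array([ 3.90476260e-04,  8.25050907e-01,  5.65057752e-01, -7.65578204e-04]), 'contact_force': array([ 0.52325736, -0.35551311, -0.01293892]), 'moment': array([-0.0115897 ,  0.03898393,  0.02389319]), 'width': 0.08530563647740805}
```

View pics/scene0.png

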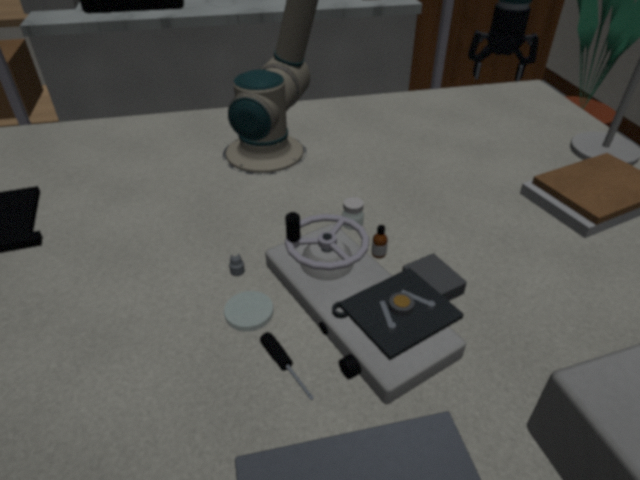

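View pics/top0.png

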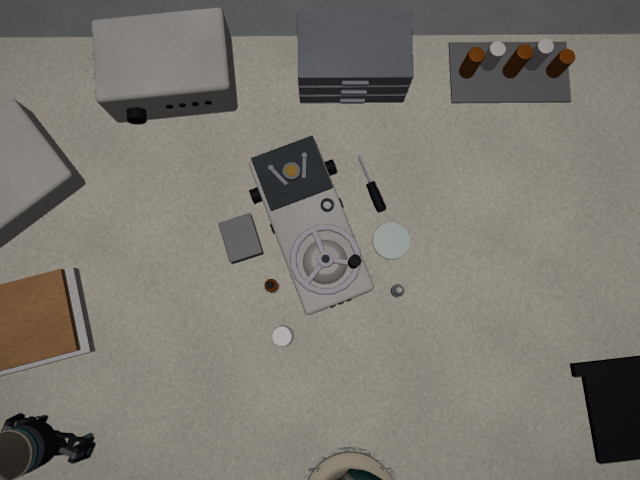

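```bash
cat > h.py <<'E'
import numpy as np, cv2
from rig import manip
def ray(n,u,v):
    c=manip.calibration(n);M=c["camera_from_world"];R=M[:3,:3];t=M[:3,3]
    d=np.array([(u-c["cx"])/c["fx"],-(v-c["cy"])/c["fy"],-1.]);return -R.T@t,R.T@d
def onz(n,u,v,z):
    o,d=ray(n,u,v);return o+d*(z-o[2])/d[2]
def proj(n,p):
    c=manip.calibration(n);M=c["camera_from_world"];q=M[:3,:3]@np.asarray(p)+M[:3,3]
    return np.array([c["cx"]+c["fx"]*q[0]/-q[2],c["cy"]-c["fy"]*q[1]/-q[2]])
E
python3 - <<'E'
from h import *
a=cv2.imread("pics/top0.png");b=cv2.imread("pics/scene0.png")
cv2.imwrite("pics/tz.png",cv2.resize(a[190:310,230:420],None,fx=4,fy=4,interpolation=cv2.INTER_CUBIC))
cv2.imwrite("pics/sz.png",cv2.resize(b[190:310,220:410],None,fx=4,fy=4,interpolation=cv2.INTER_CUBIC))
for n,im,(x0,y0,x1,y1) in (("top",a,(335,240,375,285)),("scene",b,(275,200,310,250))):
    g=im[y0:y1,x0:x1].max(2);m=(g<50).astype(np.uint8)
    k,l,s,c=cv2.connectedComponentsWithStats(m)
    for i in range(1,k):
        if s[i,4]>20: print(n,s[i]+[x0,y0,0,0,0],c[i]+[x0,y0])
E
```

```text
top [348 254  13  14 130] [353.95384615 260.96153846]
scene [286 213  14  30 370] [292.73513514 227.05135135]
```

View pics/tz.png

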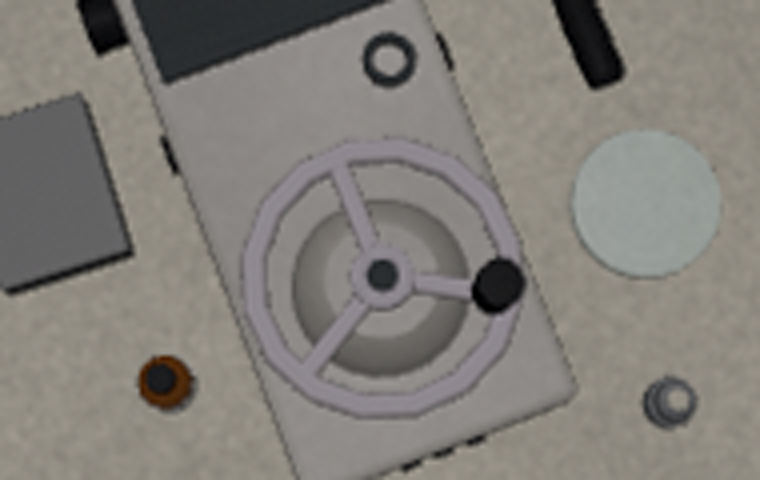

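View pics/sz.png

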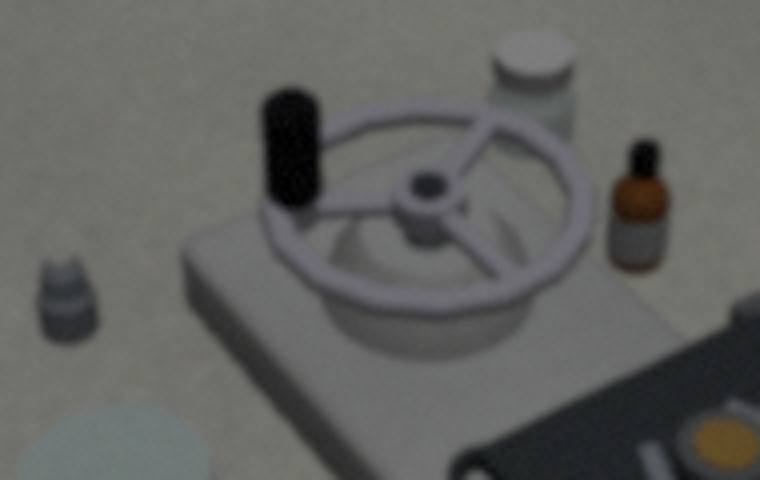

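```bash
python3 - <<'E'
from h import *
hub=onz("top",325.5,258.75,.114);hs=onz("scene",327.4,236.4,.114)
ht=onz("top",354.8,260.9,.163);hs2=onz("scene",292.8,215.8,.163)
print(hub,hs,ht,hs2)
for A,B in((hub,ht),(hs,hs2)):
    d=B-A;print(np.linalg.norm(d[:2]),np.degrees(np.arctan2(d[1],d[0])))
# rim check via ellipse: bright ring points by hand from zoom outer extents
L=onz("top",230+242/4,190+277/4,.108);R=onz("top",230+521/4,190+277/4,.108);U=onz("top",230+382/4,190+137/4,.108);D=onz("top",230+382/4,190+418/4,.108)
print(L,R,U,D,(U+D)/2,(L+R)/2)
st=onz("top",292,171,.125);print("stage",st, np.linalg.norm(st-hub),np.degrees(np.arctan2(*(st-hub)[[1,0]])))
for n,u,v,z in(("bottle",271,285.5,.075),("jar",282,336,.06),("obj",397.5,290.5,.046),("dish",391.5,240.5,.015),("ring",327,205,.062),("box",241,238,.034)):print(n,onz("top",u,v,z))
E
```

```text
[0.5348077  0.05058839 0.114     ] [0.54086469 0.05232576 0.114     ] [ 0.5240946  -0.00996828  0.163     ] [ 0.53009062 -0.00859271  0.163     ]
0.06149699440909306 -100.03240846721876
0.06186389055257101 -100.02964674119735
[0.5351548  0.12746044 0.108     ] [ 0.53361429 -0.02599216  0.108     ] [0.61255604 0.04955519 0.108     ] [0.45711658 0.05143146 0.108     ] [0.53483631 0.05049332 0.108     ] [0.53438454 0.05073414 0.108     ]
stage [0.73021715 0.12277007 0.125     ] 0.20860500901149817 20.273568782287946
bottle [0.48008057 0.17295035 0.075     ]
jar [0.36769515 0.14929869 0.06      ]
obj [ 0.46744353 -0.11522192  0.046     ]
dish [ 0.58829803 -0.10924752  0.015     ]
ring [0.66608541 0.04470295 0.062     ]
box [0.59489666 0.24708305 0.034     ]
```

Call:
send_rows(
  delta_pos=[
    [0,0,0],
    [0,0,0],
    [0,0,0],
    [0,0,0],
  ],
  angular=[
    [0,0,-0.8],
    [0,0,-0.8],
    [0,0,-0.84],
    [0,0,0],
  ],
  hand=0,
  squeeze=20,
)

```text
clock: 0.43
position: [0.2077, 0.5359, 0.2498]
ee_rot: [0.0, 0.766, 0.643, -0.001]
contact_force: [-0.0, 0.6, -0.5]
width: 0.0389
```

Call:
send_rows(
  delta_pos=[
    [-0.067,0.064,0],
    [-0.067,0.064,0],
    [-0.067,0.064,0],
    [-0.067,0.064,0],
    [-0.067,0.064,0],
  ],
  angular=[
    [0,0,0],
    [0,0,0],
    [0,0,0],
    [0,0,0],
    [0,0,0],
  ],
)

```text
clock: 0.85
position: [0.311, 0.3804, 0.2501]
ee_rot: [0.0, 0.766, 0.642, -0.0]
contact_force: [0.1, -0.3, 0.2]
width: 0.0002
```

Call:
send_rows(
  delta_pos=[
    [-0.067,0.064,0],
    [-0.067,0.064,0],
    [-0.067,0.064,0],
    [-0.067,0.064,0],
    [-0.067,0.064,0],
  ],
  angular=[
    [0,0,0],
    [0,0,0],
    [0,0,0],
    [0,0,0],
    [0,0,0],
  ],
)

```text
clock: 1.27
position: [0.4139, 0.2261, 0.2503]
ee_rot: [-0.0, 0.767, 0.642, 0.0]
contact_force: [1.4, 0.4, 0.5]
width: 0.0001
```

Call:
send_rows(
  delta_pos=[
    [-0.067,0.064,0],
    [-0.067,0.064,0],
    [-0.067,0.064,0],
    [-0.067,0.064,0],
    [-0.067,0.064,0],
  ],
  angular=[
    [0,0,0],
    [0,0,0],
    [0,0,0],
    [0,0,0],
    [0,0,0],
  ],
)

```text
clock: 1.68
position: [0.5167, 0.0718, 0.2502]
ee_rot: [-0.0, 0.767, 0.642, -0.0]
contact_force: [0.9, 0.1, -0.5]
width: 0.0001
```

Call:
send_rows(
  delta_pos=[
    [-0.065,0.062,0],
    [-0.065,0.062,0],
    [-0.065,0.062,0],
    [0,0,0],
  ],
  angular=[
    [0,0,0],
    [0,0,0],
    [0,0,0],
    [0,0,0],
  ],
)

```text
clock: 2.02
position: [0.5796, -0.022, 0.2495]
ee_rot: [0.002, 0.768, 0.64, -0.0]
contact_force: [0.4, 0.6, 0.5]
width: 0.0
```

```bash
python3 - <<'E'
from h import *
s=manip.get_state();p=s["position"];print(p)
for n in("scene","top"):
    im=manip.get_image(n)
    q=proj(n,p+[0,0,-.019]);print(n,q)
    q=q.astype(int);c=im[max(0,q[1]-70):q[1]+60,q[0]-80:q[0]+80];c=cv2.resize(c,None,fx=4,fy=4,interpolation=cv2.INTER_CUBIC)
    cv2.imwrite(f"pics/{n}1.png",c)
E
```

```text
[ 0.57964907 -0.02200453  0.24946552]
scene [288.5117732  200.84728256]
top [362.65611453 229.35036304]
```

View pics/scene1.png

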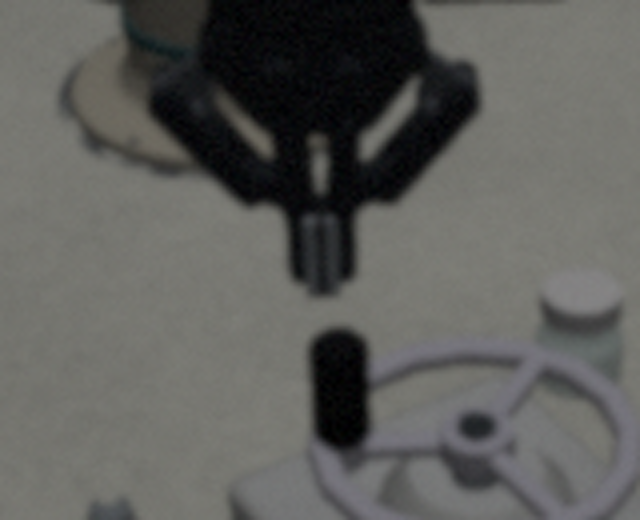

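View pics/top1.png

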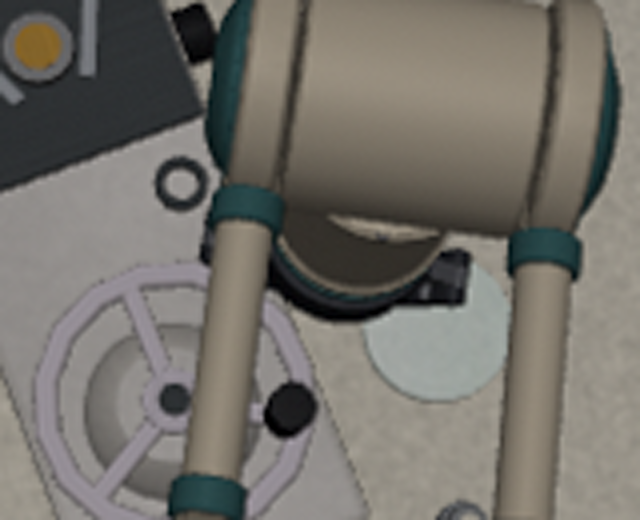

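Call:
send_rows(
  delta_pos=[
    [0,0,0.087],
    [0,0,0.087],
    [0,0,0.087],
    [0,0,0],
    [0,0,0],
  ],
  angular=[
    [0,0,0],
    [0,0,0],
    [0,0,0],
    [0,0,0],
    [0,0,0],
  ],
)

```text
clock: 2.53
position: [0.5739, -0.0148, 0.1448]
ee_rot: [-0.002, 0.766, 0.643, -0.001]
contact_force: [0.1, -0.1, 0.3]
width: -0.0003
```

```bash
python3 - <<'E'
from h import *
from scipy.spatial.transform import Rotation as Ro
s=manip.get_state();p=s["position"];print(p,s["ee_rot"],manip.tip_reach)
R=Ro.from_quat(s["ee_rot"],scalar_first=True).as_matrix()
H=np.array([.5375,.0515]);a=np.radians(-55-9*np.arange(45))
P=np.c_[H[0]+.062*np.cos(a),H[1]+.062*np.sin(a),np.full(45,.145)]
Q=np.vstack([p,P]);cur=p.copy()
for i,t in enumerate(P):
    d=np.round(R.T@(t-cur)/.4,3);cur=cur+R@d*.4;print(i,-55-9*i,d.tolist())
E
```

```text
[ 0.5739018  -0.01478284  0.14481848] [-0.00195691  0.76583395  0.64303377 -0.00144832] 0.019
0 -55 [0.038, -0.009, -0.0]
1 -64 [-0.016, -0.018, -0.0]
2 -73 [-0.013, -0.021, -0.0]
3 -82 [-0.009, -0.023, -0.0]
4 -91 [-0.006, -0.023, 0.0]
5 -100 [-0.002, -0.024, 0.0]
6 -109 [0.002, -0.025, 0.0]
7 -118 [0.006, -0.023, 0.0]
8 -127 [0.009, -0.023, 0.0]
9 -136 [0.013, -0.02, 0.001]
10 -145 [0.016, -0.019, -0.0]
11 -154 [0.018, -0.016, -0.0]
12 -163 [0.021, -0.012, -0.0]
13 -172 [0.023, -0.01, -0.0]
14 -181 [0.023, -0.005, -0.0]
15 -190 [0.025, -0.002, -0.0]
16 -199 [0.024, 0.002, -0.0]
17 -208 [0.023, 0.005, -0.0]
18 -217 [0.023, 0.01, -0.0]
19 -226 [0.021, 0.012, -0.0]
20 -235 [0.018, 0.016, -0.0]
21 -244 [0.016, 0.019, -0.0]
22 -253 [0.013, 0.02, -0.0]
23 -262 [0.009, 0.023, -0.001]
24 -271 [0.006, 0.024, 0.0]
25 -280 [0.001, 0.024, 0.0]
26 -289 [-0.001, 0.024, 0.0]
27 -298 [-0.006, 0.024, -0.0]
28 -307 [-0.009, 0.022, -0.0]
29 -316 [-0.013, 0.021, -0.0]
30 -325 [-0.016, 0.018, -0.0]
31 -334 [-0.019, 0.016, -0.0]
32 -343 [-0.02, 0.013, -0.0]
33 -352 [-0.023, 0.009, -0.001]
34 -361 [-0.023, 0.006, 0.0]
35 -370 [-0.025, 0.002, 0.0]
36 -379 [-0.024, -0.002, 0.0]
37 -388 [-0.024, -0.006, 0.0]
38 -397 [-0.022, -0.009, 0.0]
39 -406 [-0.021, -0.013, 0.001]
40 -415 [-0.018, -0.016, -0.0]
41 -424 [-0.016, -0.018, -0.0]
42 -433 [-0.013, -0.021, -0.0]
43 -442 [-0.009, -0.023, -0.0]
44 -451 [-0.006, -0.023, 0.0]
```

Call:
send_rows(
  delta_pos=[
    [0.041,-0.013,0],
    [-0.016,-0.018,0],
    [-0.013,-0.021,0],
    [-0.009,-0.023,0],
    [-0.006,-0.023,0],
  ],
  angular=[
    [0,0,0],
    [0,0,0],
    [0,0,0],
    [0,0,0],
    [0,0,0],
  ],
)

```text
clock: 2.95
position: [0.5394, -0.0105, 0.1481]
ee_rot: [0.002, 0.766, 0.642, 0.004]
contact_force: [6.2, 3.7, -0.3]
width: 0.0
```

```bash
python3 - <<'E'
from h import *
for n in("scene","top"):
    im=manip.get_image(n)
    cv2.imwrite(f"pics/{n}2.png",cv2.resize(im[150:310,220:420],None,fx=3,fy=3))
print(manip.get_state()["position"],manip.get_state()["contact_force"])
E
```

```text
[ 0.53656202 -0.01085344  0.14759227] [-0.20897743 -0.41947939  0.52103822]
```

View pics/scene2.png

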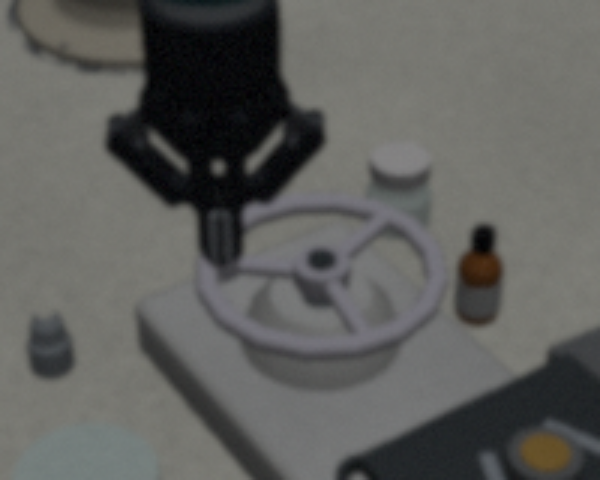

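View pics/top2.png

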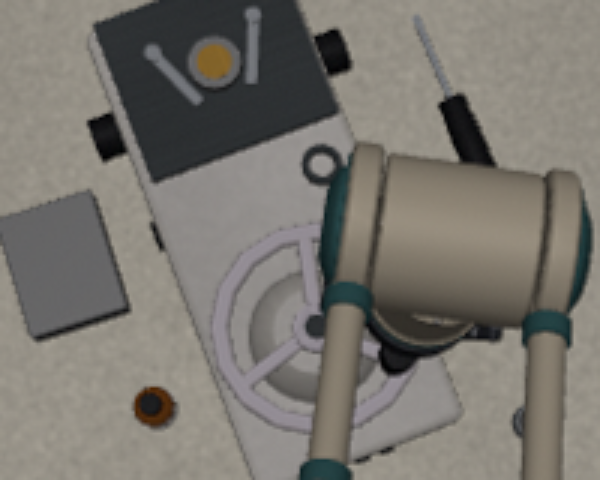

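Call:
send_rows(
  delta_pos=[
    [-0.002,-0.024,0],
    [0.002,-0.025,0],
    [0.006,-0.023,0],
    [0.009,-0.023,0],
    [0.013,-0.02,0],
  ],
  angular=[
    [0,0,0],
    [0,0,0],
    [0,0,0],
    [0,0,0],
    [0,0,0],
  ],
)

```text
clock: 3.47
position: [0.5008, 0.0089, 0.1481]
ee_rot: [0.005, 0.767, 0.642, 0.007]
contact_force: [15.6, 3.0, -1.2]
width: 0.0004
```

Call:
send_rows(
  delta_pos=[
    [0.016,-0.019,0],
    [0.018,-0.016,0],
    [0.021,-0.012,0],
    [0.023,-0.01,0],
    [0.023,-0.005,0],
  ],
  angular=[
    [0,0,0],
    [0,0,0],
    [0,0,0],
    [0,0,0],
    [0,0,0],
  ],
)

```text
clock: 3.88
position: [0.4878, 0.0491, 0.1495]
ee_rot: [0.011, 0.766, 0.643, 0.008]
contact_force: [20.7, -12.4, -3.0]
width: 0.0004
```

```bash
python3 - <<'E'
from h import *
for n in("scene","top"):
    im=manip.get_image(n)
    cv2.imwrite(f"pics/{n}3.png",cv2.resize(im[150:310,220:420],None,fx=3,fy=3))
s=manip.get_state();p=s["position"];print(p,s["contact_force"],s["qpos"])
d=p[:2]-[.5375,.0515];print(np.linalg.norm(d),np.degrees(np.arctan2(d[1],d[0])))
E
```

```text
[0.48530603 0.0503601  0.14941531] [ 7.02881549 -5.64269799  3.02420366] [-0.03613004  0.21901403  1.8568598  -0.0051608   1.04528056 -1.43097386]
0.05220641689036181 -178.74887789400535
```

View pics/scene3.png

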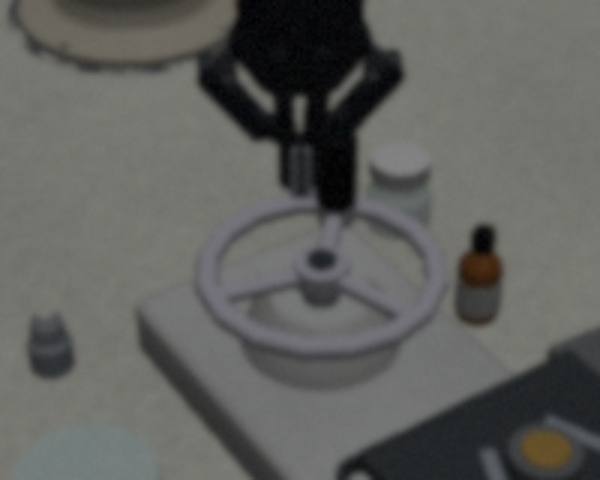

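View pics/top3.png

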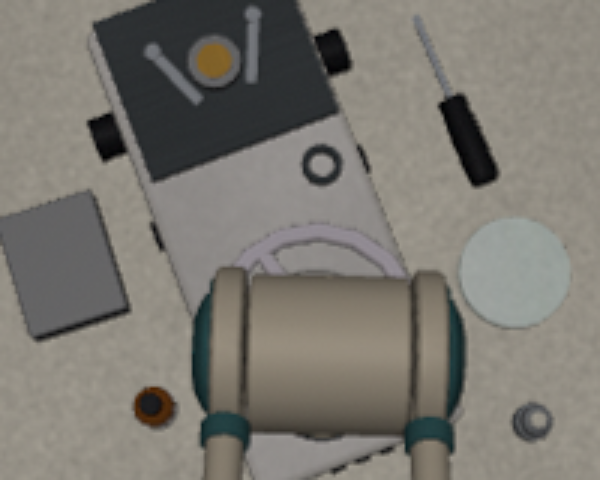

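```bash
python3 - <<'E'
from h import *
p=onz("scene",220+338/3,150+206/3,.111);print("foot approx",p)
h=np.array([.5408,.0523]);d=p[:2]-h;print(np.linalg.norm(d),np.degrees(np.arctan2(d[1],d[0])))
s=manip.get_state();print(s["position"],s["contact_force"],s["qd"])
E
```

```text
foot approx [0.48593723 0.07572269 0.111     ]
0.05965354973921672 156.88079591547884
[0.48530603 0.0503601  0.14941531] [ 7.02881549 -5.64269799  3.02420366] [-0.01120025 -0.00436441  0.0307142   0.00220333  0.09319884 -0.01869876]
```

Call:
send_rows(
  delta_pos=[
    [0,0,0],
    [0,0,0],
  ],
  angular=[
    [0,0,0],
    [0,0,0],
  ],
)

```text
clock: 4.15
position: [0.477, 0.0513, 0.1468]
ee_rot: [0.001, 0.766, 0.643, -0.0]
contact_force: [0.7, -3.0, 0.6]
width: -0.0
```

```bash
python3 - <<'E'
import numpy as np
R=np.array([[.174,.985],[.985,-.174]])
f=lambda a:np.array([np.cos(np.radians(a)),np.sin(np.radians(a))])*.062
cur=f(-181)
for i in range(42):
    a=-187-6*i;d=np.round(R.T@(f(a)-cur)/.4,3);cur=cur+R@d*.4;print(a,d.tolist(),end="\n" if i%5==4 else " ")
E
```

```text
-187 [0.016, -0.002] -193 [0.016, 0.0] -199 [0.016, 0.002] -205 [0.016, 0.003] -211 [0.016, 0.005]
-217 [0.015, 0.007] -223 [0.014, 0.008] -229 [0.013, 0.01] -235 [0.012, 0.01] -241 [0.011, 0.012]
-247 [0.009, 0.014] -253 [0.008, 0.014] -259 [0.007, 0.014] -265 [0.005, 0.016] -271 [0.003, 0.016]
-277 [0.002, 0.016] -283 [0.0, 0.016] -289 [-0.002, 0.016] -295 [-0.003, 0.016] -301 [-0.005, 0.016]
-307 [-0.007, 0.014] -313 [-0.008, 0.014] -319 [-0.009, 0.014] -325 [-0.011, 0.012] -331 [-0.012, 0.01]
-337 [-0.013, 0.01] -343 [-0.014, 0.008] -349 [-0.015, 0.007] -355 [-0.016, 0.005] -361 [-0.015, 0.003]
-367 [-0.017, 0.002] -373 [-0.016, -0.0] -379 [-0.016, -0.002] -385 [-0.016, -0.003] -391 [-0.015, -0.005]
-397 [-0.015, -0.007] -403 [-0.014, -0.008] -409 [-0.013, -0.01] -415 [-0.012, -0.01] -421 [-0.011, -0.012]
-427 [-0.01, -0.014] -433 [-0.008, -0.014]
```

Call:
send_rows(
  delta_pos=[
    [0.016,-0.002,0],
    [0.016,0,0],
    [0.016,0.002,0],
    [0.016,0.003,0],
    [0.016,0.005,0],
  ],
  angular=[
    [0,0,0],
    [0,0,0],
    [0,0,0],
    [0,0,0],
    [0,0,0],
  ],
)

```text
clock: 4.57
position: [0.4866, 0.0802, 0.1464]
ee_rot: [0.004, 0.766, 0.643, -0.001]
contact_force: [4.0, -10.8, -0.6]
width: 0.0002
```

Call:
send_rows(
  delta_pos=[
    [0.015,0.007,0],
    [0.014,0.008,0],
    [0.013,0.01,0],
    [0.012,0.01,0],
    [0.011,0.012,0],
  ],
  angular=[
    [0,0,0],
    [0,0,0],
    [0,0,0],
    [0,0,0],
    [0,0,0],
  ],
)

```text
clock: 4.98
position: [0.5059, 0.1042, 0.1451]
ee_rot: [-0.0, 0.766, 0.643, -0.003]
contact_force: [-3.7, -6.7, -0.4]
width: -0.0
```

```bash
python3 - <<'E'
from h import *
for n in("scene",):
    im=manip.get_image(n)
    cv2.imwrite(f"pics/{n}4.png",cv2.resize(im[150:310,220:420],None,fx=3,fy=3))
s=manip.get_state();p=s["position"];print(p,s["contact_force"])
d=p[:2]-[.5375,.0515];print(np.linalg.norm(d),np.degrees(np.arctan2(d[1],d[0])))
E
```

```text
[0.50747022 0.10522489 0.14514349] [-2.01707769 -3.22247782 -1.10081816]
0.06154796403252986 119.2032101124449
```

View pics/scene4.png

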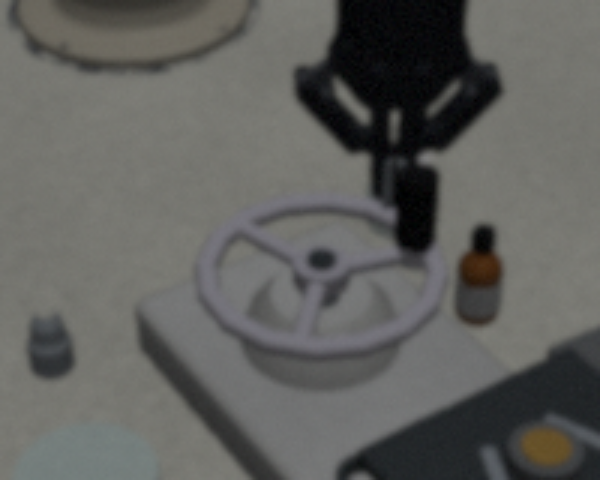

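Going well: the handle (zoom 416,205) is on the opposite side of the wheel, with the finger behind it. Continue.

Call:
send_rows(
  delta_pos=[
    [0.009,0.014,0],
    [0.008,0.014,0],
    [0.007,0.014,0],
    [0.005,0.016,0],
    [0.003,0.016,0],
  ],
  angular=[
    [0,0,0],
    [0,0,0],
    [0,0,0],
    [0,0,0],
    [0,0,0],
  ],
)

```text
clock: 5.45
position: [0.5361, 0.1133, 0.1447]
ee_rot: [-0.002, 0.766, 0.643, -0.003]
contact_force: [-6.2, -1.9, 0.6]
width: -0.0003
```

Call:
send_rows(
  delta_pos=[
    [0.002,0.016,0],
    [0,0.016,0],
    [-0.002,0.016,0],
    [-0.003,0.016,0],
    [-0.005,0.016,0],
  ],
  angular=[
    [0,0,0],
    [0,0,0],
    [0,0,0],
    [0,0,0],
    [0,0,0],
  ],
)

```text
clock: 5.87
position: [0.5651, 0.1042, 0.1445]
ee_rot: [-0.004, 0.766, 0.643, -0.005]
contact_force: [-10.6, -1.9, 1.4]
width: -0.0004
```

Call:
send_rows(
  delta_pos=[
    [-0.007,0.014,0],
    [-0.008,0.014,0],
    [-0.009,0.014,0],
    [-0.011,0.012,0],
    [-0.012,0.01,0],
  ],
  angular=[
    [0,0,0],
    [0,0,0],
    [0,0,0],
    [0,0,0],
    [0,0,0],
  ],
)

```text
clock: 6.28
position: [0.5849, 0.0826, 0.1444]
ee_rot: [-0.006, 0.766, 0.642, -0.006]
contact_force: [-14.9, 0.6, 6.5]
width: 0.0003
```

```bash
python3 - <<'E'
from h import *
for n in("scene",):
    im=manip.get_image(n)
    cv2.imwrite(f"pics/{n}5.png",cv2.resize(im[150:310,220:420],None,fx=3,fy=3))
s=manip.get_state();p=s["position"];print(p,s["contact_force"])
d=p[:2]-[.5375,.0515];print(np.linalg.norm(d),np.degrees(np.arctan2(d[1],d[0])))
E
```

```text
[0.58530891 0.08136495 0.14440496] [-12.94006821  -1.86902839   4.35353752]
0.056370274554687703 31.99192236531322
```

View pics/scene5.png

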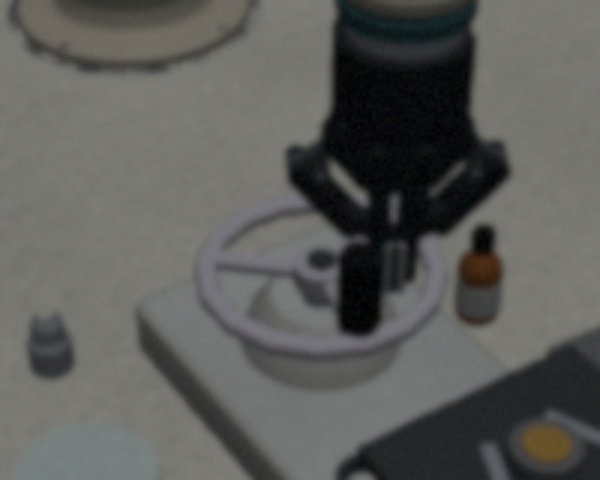

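Call:
send_rows(
  delta_pos=[
    [0,0,0],
    [-0.013,0.01,0],
    [-0.014,0.008,0],
    [-0.015,0.007,0],
    [-0.016,0.005,0],
  ],
  angular=[
    [0,0,0],
    [0,0,0],
    [0,0,0],
    [0,0,0],
    [0,0,0],
  ],
)

```text
clock: 6.75
position: [0.5883, 0.0602, 0.144]
ee_rot: [-0.011, 0.766, 0.642, -0.008]
contact_force: [-24.6, 9.5, 10.4]
width: -0.0001
```

Call:
send_rows(
  delta_pos=[
    [-0.015,0.003,0],
    [-0.017,0.002,0],
    [-0.016,0,0],
    [-0.016,-0.002,0],
    [0,0,0],
  ],
  angular=[
    [0,0,0],
    [0,0,0],
    [0,0,0],
    [0,0,0],
    [0,0,0],
  ],
)

```text
clock: 7.17
position: [0.5929, 0.0343, 0.145]
ee_rot: [-0.005, 0.766, 0.642, -0.001]
contact_force: [-2.1, 4.7, -0.8]
width: 0.0
```

```bash
python3 - <<'E'
from h import *
for n in("scene","top"):
    im=manip.get_image(n)
    cv2.imwrite(f"pics/{n}6.png",cv2.resize(im[150:310,220:420],None,fx=3,fy=3))
s=manip.get_state();p=s["position"];print(p,s["contact_force"])
d=p[:2]-[.5375,.0515];print(np.linalg.norm(d),np.degrees(np.arctan2(d[1],d[0])))
E
```

```text
[0.5949974  0.03397519 0.14536773] [-1.74637842  4.39660418  0.1421396 ]
0.06010882004914958 -16.95086125027383
```

View pics/scene6.png

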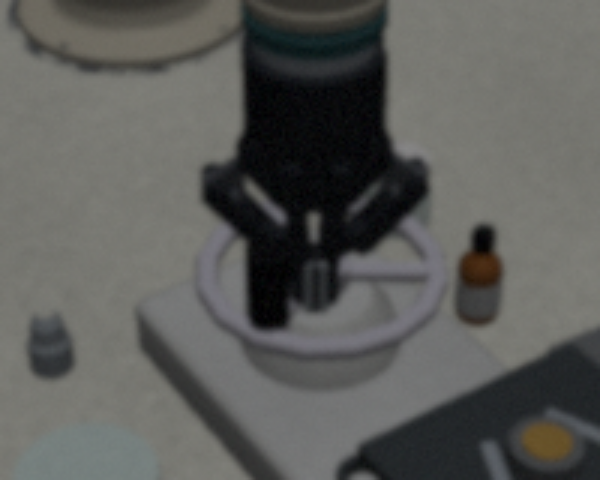

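View pics/top6.png

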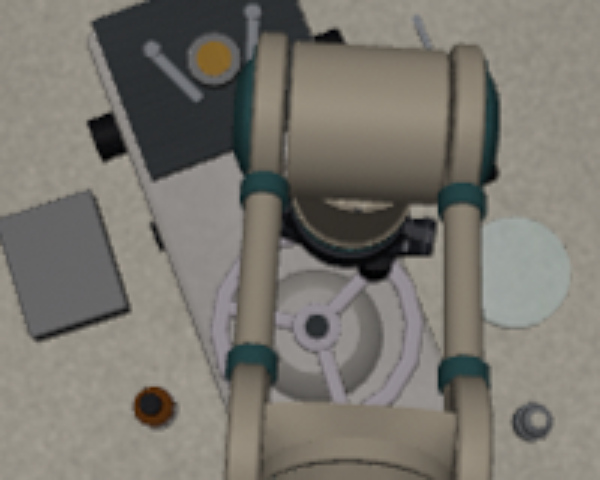

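Call:
send_rows(
  delta_pos=[
    [-0.016,-0.003,0],
    [-0.015,-0.005,0],
    [-0.015,-0.007,0],
    [-0.014,-0.008,0],
    [0,0,0],
  ],
  angular=[
    [0,0,0],
    [0,0,0],
    [0,0,0],
    [0,0,0],
    [0,0,0],
  ],
)

```text
clock: 7.68
position: [0.5839, 0.0095, 0.146]
ee_rot: [0.0, 0.766, 0.643, 0.001]
contact_force: [0.8, 0.0, -0.7]
width: -0.0
```

Call:
send_rows(
  delta_pos=[
    [-0.013,-0.01,0],
    [-0.012,-0.01,0],
    [-0.005,-0.005,0],
    [0,0,0],
    [0,0,0],
  ],
  angular=[
    [0,0,0],
    [0,0,0],
    [0,0,0],
    [0,0,0],
    [0,0,0],
  ],
)

```text
clock: 8.1
position: [0.5716, -0.0007, 0.146]
ee_rot: [-0.0, 0.766, 0.643, 0.0]
contact_force: [1.5, 2.2, -0.3]
width: -0.0002
```

```bash
python3 - <<'E'
from h import *
for n in("scene","top"):
    im=manip.get_image(n)
    cv2.imwrite(f"pics/{n}7.png",cv2.resize(im[190:310,230:420],None,fx=4,fy=4,interpolation=cv2.INTER_CUBIC))
s=manip.get_state();p=s["position"];print(p,s["contact_force"])
d=p[:2]-[.5375,.0515];print(np.linalg.norm(d),np.degrees(np.arctan2(d[1],d[0])))
E
```

```text
[ 0.57179194 -0.00099621  0.14595132] [0.08667238 1.95862571 0.95802103]
0.06270398023774916 -56.84634355046239
```

View pics/top7.png

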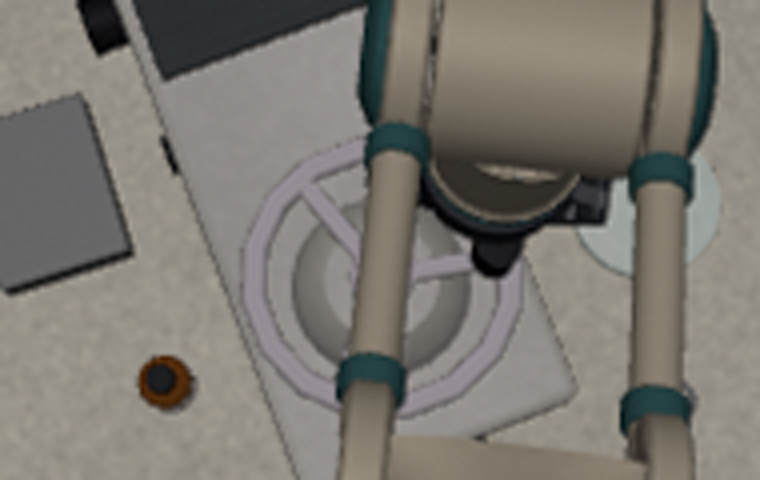

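Call:
send_rows(
  delta_pos=[
    [-0.008,-0.009,0],
    [-0.007,-0.009,0],
    [-0.006,-0.01,0],
    [-0.005,-0.01,0],
    [0,0,0],
  ],
  angular=[
    [0,0,0],
    [0,0,0],
    [0,0,0],
    [0,0,0],
    [0,0,0],
  ],
)

```text
clock: 8.62
position: [0.5543, -0.009, 0.1461]
ee_rot: [0.0, 0.766, 0.643, -0.0]
contact_force: [1.6, 1.5, 0.5]
width: -0.0001
```

Call:
send_rows(
  delta_pos=[
    [0,0,0],
    [0,0,0],
  ],
  angular=[
    [0,0,0],
    [0,0,0],
  ],
)

```text
clock: 8.78
position: [0.5543, -0.009, 0.1459]
ee_rot: [-0.0, 0.766, 0.643, -0.001]
contact_force: [1.0, 0.3, 1.0]
width: -0.0003
```

```bash
python3 - <<'E'
from h import *
for n in("scene","top"):
    im=manip.get_image(n)
    cv2.imwrite(f"pics/{n}8.png",cv2.resize(im[190:310,230:420],None,fx=4,fy=4,interpolation=cv2.INTER_CUBIC))
s=manip.get_state();p=s["position"];print(p,s["contact_force"])
d=p[:2]-[.5375,.0515];print(np.linalg.norm(d),np.degrees(np.arctan2(d[1],d[0])))
E
```

```text
[ 0.55432094 -0.00888733  0.14575716] [ 0.68741105 -0.18670377  0.34748507]
0.06268630820211599 -74.43478032701064
```

View pics/top8.png

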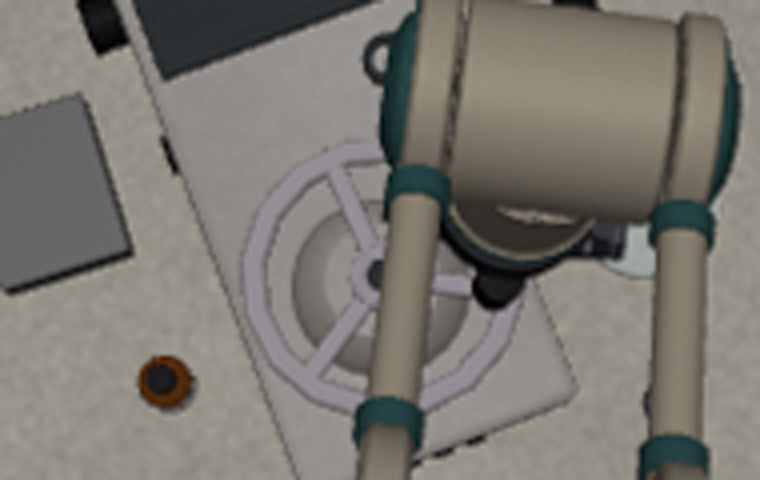

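View pics/scene8.png

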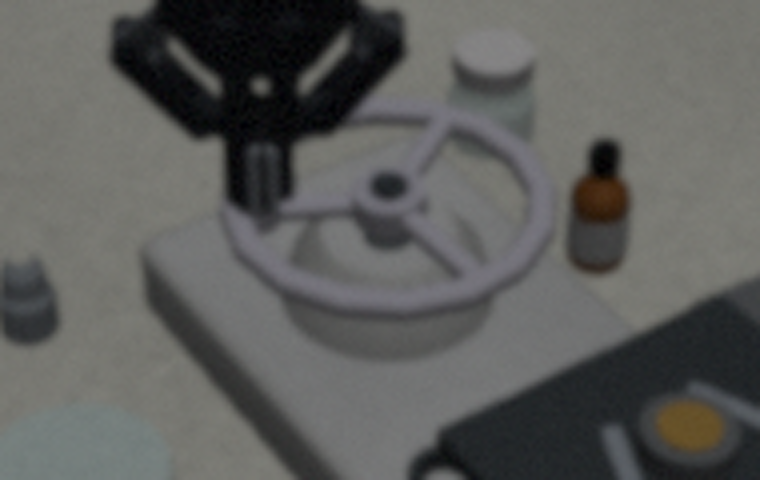

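Call:
send_rows(
  delta_pos=[
    [-0.001,-0.004,0],
    [-0.001,-0.004,0],
    [0,0,0],
    [0,0,0],
  ],
  angular=[
    [0,0,0],
    [0,0,0],
    [0,0,0],
    [0,0,0],
  ],
)

```text
clock: 9.22
position: [0.5518, -0.009, 0.1458]
ee_rot: [0.0, 0.766, 0.643, -0.0]
contact_force: [2.7, -1.5, -1.3]
width: -0.0002
```

Call:
send_rows(
  delta_pos=[
    [-0.01,0.04,0],
    [-0.02,0.06,0],
    [-0.02,0.06,-0.05],
    [0,0,-0.1],
    [0,0,-0.1],
  ],
  angular=[
    [0,0,0],
    [0,0,0],
    [0,0,0],
    [0,0,0],
    [0,0,0],
  ],
)

```text
clock: 9.63
position: [0.61, -0.0397, 0.2446]
ee_rot: [-0.003, 0.766, 0.642, -0.002]
contact_force: [0.4, 0.0, 0.7]
width: -0.0002
```

Call:
send_rows(
  delta_pos=[
    [-0.09,0,0],
    [-0.09,0,0],
    [-0.09,0,0],
    [-0.09,0,0],
    [0,0,0],
  ],
  angular=[
    [0,0,0],
    [0,0,0],
    [0,0,0],
    [0,0,0],
    [0,0,0],
  ],
)

```text
clock: 10.05
position: [0.5839, -0.1871, 0.2454]
ee_rot: [0.0, 0.768, 0.641, -0.002]
contact_force: [-0.3, -0.3, -1.0]
width: 0.0002
```

```bash
python3 - <<'E'
from h import *
o=cv2.imread("pics/top0.png");outs=[]
for n in("scene","top"):
    im=manip.get_image(n);cv2.imwrite(f"pics/{n}9full.png",im)
    outs.append(im)
im=outs[1]
cv2.imwrite("pics/cmp9.png",np.vstack([cv2.resize(k[200:305,240:420],None,fx=2.8,fy=2.8,interpolation=cv2.INTER_CUBIC) for k in(o,im)]))
for k,n,(x0,y0,x1,y1) in((o,"top0",(335,240,375,285)),(im,"top9",(335,240,375,285)),(cv2.imread("pics/scene0.png"),"scene0",(275,200,310,250)),(outs[0],"scene9",(275,200,310,250))):
    m=(k[y0:y1,x0:x1].max(2)<50).astype(np.uint8);a,l,s,c=cv2.connectedComponentsWithStats(m)
    for i in range(1,a):
        if s[i,4]>20: print(n,s[i]+[x0,y0,0,0,0],c[i]+[x0,y0])
s=manip.get_state();print(s["clock"],s["position"],s["contact_force"])
E
```

```text
top0 [348 254  13  14 130] [353.95384615 260.96153846]
top9 [348 255  13  14 127] [354.02362205 261.17322835]
scene0 [286 213  14  30 370] [292.73513514 227.05135135]
scene9 [286 213  14  30 358] [292.62569832 226.91340782]
10.15 [ 0.58487578 -0.18197356  0.2453868 ] [ 0.22109201 -0.15258794 -0.45586207]
```

View pics/cmp9.png

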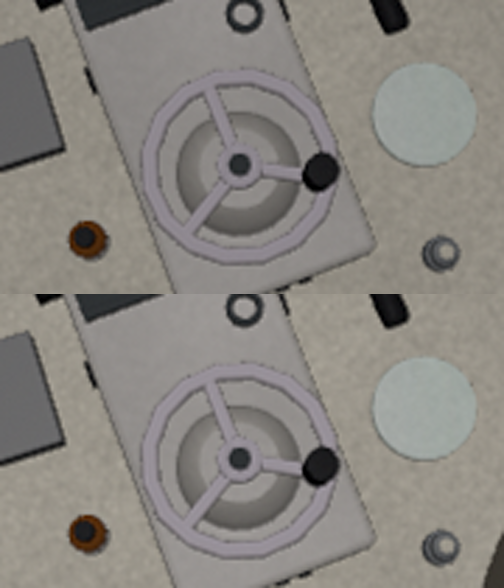

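View pics/top9full.png

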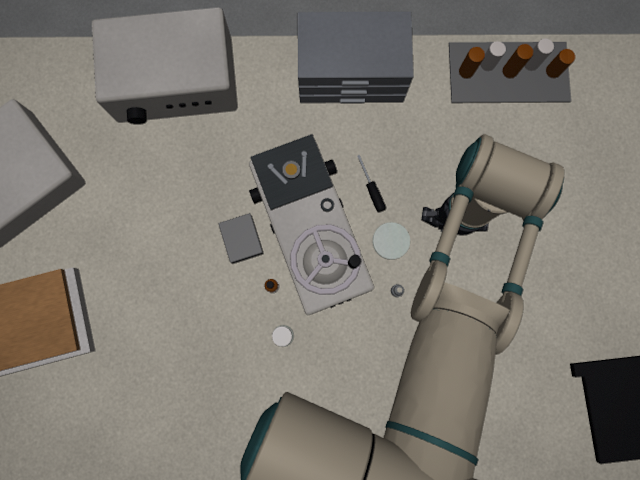

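View pics/scene9full.png

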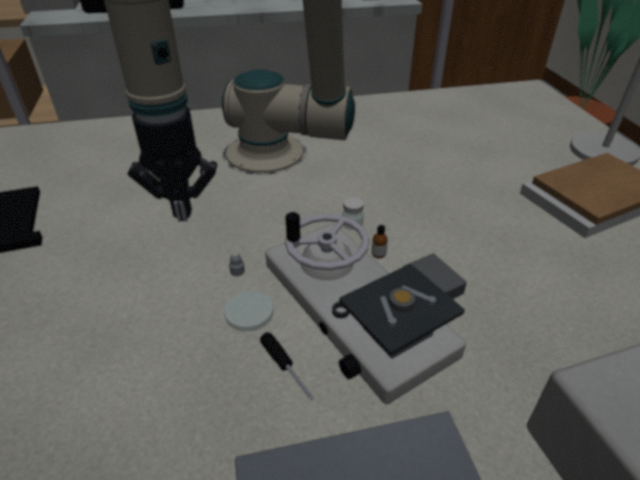

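The handle is back within 0.3 px of its start in both views, the stage has risen, the bystanders haven't moved and the arm is clear.

```bash
python3 -c "
from rig import manip
print(manip.sign_off())"
```

```text
the job is handed in; nothing more can be done
None
```

I pushed the hand wheel one full turn clockwise with the closed fingertips, always from the handle's trailing side. Then I backed off, raised the arm and handed the job in after about 10 s of the 61 s allowed.

- **Handle position:** in the last pictures from both cameras its outline was within about 0.3 px of where it started, under 1 mm. The limit is 12 mm.
- **Stage:** it looks higher in the scene view, as one turn should make it. I judged this by eye and did not measure it.
- **Bystanders:** none has visibly moved in the last pictures.
- **Force:** the largest reading I saw while pushing was about 28 N. With the arm clear, it read about 0.5 N.
- **Disagreements:** the two cameras put the wheel hub about 6 mm apart in x, so I used the average. In the faster stretches the tool lagged its commanded path by up to 10 mm, pressing on the inner trailing side of the handle. I slowed down, and the handle stayed against the fingers.

I did not check which lobes the fingers touched, because contact forces per lobe are not reported. With the fingers shut, they could only touch the handle from one side.

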